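# Isolate the track section and refit the throttle knob

### The arm

A 6-joint arm with a two-finger parallel gripper is mounted at the origin on the work surface. World frame = base frame: x ahead of the robot, y to its left, z up, the work surface at z = 0. Lengths are in m, angles in degrees, forces in N, time in s.
With the tool pointing down it reaches from about 0.325 to 0.875 m from the base axis. Payload 4.4 kg.
Tool frame: the origin (TCP) lies at the very end of the fingers, on their centre line; the grasp point (between the pads) lies 19 mm behind it; z points along the fingers, y is the direction in which the jaws open and shut (so a half turn about z gives the same grasp; the last joint's range is limited). The gripper opens to 85 mm and grips with 20 to 120 N. Pads are 22 mm wide; open, the fingers measure 114 mm over their backs; the gripper's body (76 mm by 85 mm) begins 54 mm behind the grasp point. The pads swing forward as they close: fully open they stand 13 mm farther back than shut.
Start: joints at [65.289, 11.837, 88.321, -0, 79.842, -8.623], TCP at [0.159, 0.552, 0.202] pointing down, gripper open.
Joint ranges: [-156.59, 156.59], [-49.26, 127.26], [12.9, 141.05], [-63.56, 243.56], [4.71, 150.69], [-161.64, 161.64]. Speed limits (degrees/s): [159.86, 159.86, 180, 180, 180, 180].

### API

Orientations are given as a 3x3 rotation matrix whose columns are the frame's x, y, z axes.
In Python, from plant import bot gives the robot as it stands.
- The arm moves only by the shell command python3 -m pendant 'ROWS' [FORCE]. ROWS is JSON, a list that holds one entry, the list of rows, each a list of 7 numbers: the opening, from -1 (shut) to 1 (fully open), then the shift along the tool's x, y, z in cm, then the turn, a rotation vector about the tool's x, y, z in degrees. A call has exactly 5 rows; each row shifts and turns the commanded pose from where the row before left it, along the tool's axes as they then stand; what a row does not reach is not made up. A row lasts 1/12 s, in which the tool goes at most 41.7 mm and 7.16 degrees, less where a joint would pass 70% of its speed; a pose out of reach is approached as far as the arm can. A call with a gripper value outside its range is refused whole. The fingers move at their own pace and stop on an object; FORCE is the grip in N (left out, the last holds). Time passes only in rows, so rows that do not move let the fingers close, or fill a call up. It gives the time, the measured TCP pose, the force and the opening at its end, in the units of the state.
- bot.observe(): the state, without advancing time (a new reading comes with each control period).
- bot.get_image(name): name is "scene" or "side" or "wrist"; returns the picture (480x640x3 uint8, red, green, blue); there is no depth.
- bot.camera_model(name): a dict with "fov_y" (degrees; the focal length in pixels is half the picture's height over the tangent of half this angle, whatever the lens; pixels are square), "cx", "cy" (the principal point, pixels), "distortion" ([k1, k2, p1, p2, k3] as OpenCV has them; the pictures are not rectified), "rvec" (rotation vector, rad) and "tvec" (3), from world to camera coordinates, as OpenCV has them; the wrist camera has in their place "hand_eye" (4x4, takes a point from camera to tool coordinates, whose origin is the TCP and whose axes are the flange's). Camera axes: x right, y down, z forward; pixel columns grow to the right and rows downward; lengths in m; the calibration is good to about 2 mm. A picture is of the moment at which its call begins: read the wrist's pose just before it. camera_model takes no time and is no camera call.
- bot.finish_job(): hands the job in, once; it reports no verdict.
Trained networks look in the newest picture that a camera, given by its name, has taken for a name from the list of things; names that differ only in an ending like _2 or _b are one class to them, and where a whole thing is asked for, a point or a joint stands for the part that bears it (a point fixed in the world has none). Each returns a list of dicts, best first, with "p" (0 to 1); they miss things now and then, are a little off and sometimes report something else, mostly with a low value. They report only what shows in the picture. A call takes as long as a camera call. They do not tell look-alikes from the thing itself.
- bot.outline_of(camera, name): "pixels" (480x640 bool, what is visible of it) and "centre" ([row, column] in pixels, amid what is visible of it).
The state is a dict: "clock": time; "joint_pos": joint angles; "qd": joint speeds; "joint_torque": joint torques, N m; "tcp_pos": TCP position; "tool_rot": TCP orientation; "contact_force": force on the tool from outside, world axes, zero at the start; "torque": the same for the moment, N m; "width": opening from 0.0 (shut) to 1.0 (fully open).
Only numpy, scipy, OpenCV 4.12 (cv2) and the standard library are available. Lean on these libraries where they do the work, as an engineer would, in place of code of your own. Each camera call takes 0.05 s, during which the arm holds its last target.

### The job

First switch off the track section: turn the yellow bar switch on the blue box clockwise (seen from above) until it clicks over its detent to the red dot. Then pick up the loose red throttle knob, turn it so that its white line matches the black line on the controller's white dial (the flat of the D-shaft), and push it onto the shaft, fully home on the dial. Finish while still holding the knob and keeping it pressed well in against the shaft's spring; leave the wagons, the tree, the paint pot and the screwdriver where they are.

Things in the scene. Friction and masses are not known exactly. Their poses are not given: they have to be found in the camera images.
- knob_center (a point): centre, half-way up, of the loose red throttle knob: an upright slab 44 long (x) x 28 wide (y) x 40 mm high (z), 50 g, standing on its open underside. Grip it across the 28 mm. A white line on the top and end marks its +x side
- knob: the same red knob; origin at the centre of its underside, axes as above. From below it has a D-shaped bore on its axis, 18 mm deep, radius 7.2 mm, with the bore's flat 3.7 mm from the axis on the +x side
- knob_index (a point): point on the red knob at the foot of its white line, 22 mm from the axis (+x) and level with the underside
- shaft: bare brass D-shaft (diameter 12, 16 mm long, top edge chamfered 1.5 mm) standing on a white dial (diameter 56, 4 mm thick). Origin: on the axis at the dial's top face, z up. The flat, 2.5 mm from the axis, is on the +x side, as is a black line on the dial. Knob home: its underside on the dial, its x along the shaft's x
- throttle_press (a joint): how far the shaft with its dial is pushed down, in m: 0 at rest to 0.006 at the stop; a spring resists with 5 N at the start and 9 N at the stop and pushes it back up when let go
- controller: black controller box with a grey top, fixed to the board, 150 x 150 x 55 mm; origin at the centre of its underside. The shaft stands at its middle, the dial's top 12 mm over the box at rest. The shaft also turns about z, with stiff friction (0.05 N m), by up to 1.2 rad either way from the box's +x
- isolator (a joint): angle of the yellow bar switch in rad: 0 = on (green dot), 1.2 = off (red dot), grows clockwise seen from above. It resists with up to about 0.1 N m until 0.6, then (by 0.75) snaps on by itself to 1.2
- isolator_grip (a point): on the axis of the yellow bar switch, at the height to grip, 22 mm over the foot of the bar. The bar is 44 long (its x, towards the black line) x 16 wide (its y) x 38 mm high, its sides free down to 1 mm above the box; grip it across the 16 mm. Its x axis turns with it
- isolator_box: blue box of the switch, fixed to the board, 120 x 120 x 55 mm; origin at the centre of its underside, the switch at its middle. It and the controller stand one to the left and one to the right, either way round
- hopper_wagon: blue-and-white hopper wagon, about 150 x 36 x 55 mm, standing on the track at the back; bystander. Origin: centre of its underside
- box_wagon: brown-red box wagon, about 150 x 36 x 55 mm, on the same track; bystander. Origin: centre of its underside
- tank_wagon: silver tank wagon, about 150 x 35 x 57 mm, standing on the open board on the right near the robot; bystander. Origin: centre of its underside
- paint_pot: small glass jar of paint with blue lid, diameter 34, height 45 mm, standing in the middle of the board, beyond the knob; bystander. Origin: centre of its underside
- screwdriver: screwdriver 150 mm long lying flat on the left near the robot; bystander. Origin: its underside
- model_tree: model tree 92 mm high on a wooden disc of diameter 44 mm, beyond the knob; bystander. Origin: centre of its underside
Not all that is in view belongs to the job. Of the things that look like the isolator_box, the largest one is meant.

How it is judged:
By the outcome, as a careful person would: the job done as asked, in the order asked, and still so for the second after the job is handed in, while the arm keeps its last pose, push and grip.
It also fails if it takes over 51 s, if anything falls off the work surface, if the arm or the gripper's body presses on something with over 40 N, if the wrist force passes 120 N, or if a joint passes its speed limit or range.

## Working session

There is one attempt and no reset: what is moved stays moved. The work goes in short steps, Python scripts to look and compute and a shell command to move; the robot and the scene stay as the last step left them, time stands still between calls to the robot, and variables do not carry over. Pictures are saved under pics/ and viewed, and the job is handed in when it is done.

```bash
ls; mkdir -p pics
cat > h.py <<'E'
import numpy as np, cv2
from plant import bot
def save(cam,name):
    im=bot.get_image(cam); cv2.imwrite(f'pics/{name}.png',im[:,:,::-1]); return im
def cam(name,st=None):
    m=bot.camera_model(name); f=240/np.tan(np.radians(m['fov_y'])/2)
    K=np.array([[f,0,m['cx']],[0,f,m['cy']],[0,0,1]]); D=np.array(m['distortion'],float)
    if 'hand_eye' in m:
        st=st or bot.observe(); T=np.eye(4);T[:3,:3]=st['tool_rot'];T[:3,3]=st['tcp_pos']
        C=T@np.array(m['hand_eye']); Ti=np.linalg.inv(C)
        R,t=Ti[:3,:3],Ti[:3,3]
    else:
        R=cv2.Rodrigues(np.array(m['rvec'],float))[0];t=np.array(m['tvec'],float).ravel()
    return K,D,R,t
def ray(c,uv):
    K,D,R,t=c
    n=cv2.undistortPoints(np.array(uv,float).reshape(-1,1,2),K,D).reshape(-1,2)
    d=np.c_[n,np.ones(len(n))]@R; return -R.T@t,d
def onz(c,uv,z):
    o,d=ray(c,uv); return o+d*((z-o[2])/d[:,2])[:,None]
def proj(c,P):
    K,D,R,t=c
    return cv2.projectPoints(np.array(P,float).reshape(-1,3),cv2.Rodrigues(R)[0],t,K,D)[0].reshape(-1,2)
E
python3 - <<'E'
from h import *
for n in ['scene','side','wrist']: save(n,n+'0')
s=bot.observe(); print(s)
for n in ['scene','side','wrist']: 
    m=bot.camera_model(n);print(n,m)
E
```

```text
pics
{'clock': 0.15, 'joint_pos': array([ 6.52884502e+01,  1.18749979e+01,  8.83860551e+01,  1.24686341e-03,
        7.98411909e+01, -8.62375519e+00]), 'qd': array([-0.02333996, -0.17622316, -0.26638341, -0.04387644, -0.02000958,
       -0.12323127]), 'joint_torque': array([ 2.05924234e-04, -3.83515692e+01, -2.92037165e+01, -2.50487747e-04,
        6.70279973e-03, -1.28681339e-05]), 'tcp_pos': array([0.15908091, 0.55189615, 0.20097261]), 'tool_rot': array([[-9.60837028e-01,  2.77113010e-01, -7.65466100e-04],
       [ 2.77113916e-01,  9.60835719e-01, -1.61211981e-03],
       [ 2.88747798e-04, -1.76110572e-03, -9.99998408e-01]]), 'contact_force': array([ 0.73151645, -0.34336073,  0.79476052]), 'torque': array([ 0.04391007, -0.00258468, -0.00126679]), 'width': 1.0001624407933907}
scene {'fov_y': 44.20983615816207, 'cx': 328.8714459315328, 'cy': 233.20273027766763, 'distortion': array([-0.02730329,  0.        ,  0.        ,  0.        ,  0.        ]), 'rvec': array([ 2.02446119,  1.5869526 , -0.52369941]), 'tvec': array([-0.17896435, -0.36629241,  1.48416622])}
side {'fov_y': 47.59940799452304, 'cx': 321.71098804943665, 'cy': 241.83806176460567, 'distortion': array([-0.12554497,  0.        ,  0.        ,  0.        ,  0.        ]), 'rvec': array([ 2.38010844, -0.38267542,  0.13211929]), 'tvec': array([-0.48454674,  0.21077913,  0.92434015])}
wrist {'fov_y': 58.57650242246584, 'cx': 322.644062586232, 'cy': 237.77317724686725, 'distortion': array([-0.09393,  0.     ,  0.     ,  0.     ,  0.     ]), 'hand_eye': array([[-9.55141004e-04, -9.48762656e-01, -3.15988148e-01,
         8.04271056e-02],
       [ 9.99999544e-01, -9.03546602e-04, -3.09787867e-04,
        -1.04819436e-03],
       [ 8.40514215e-06, -3.15988300e-01,  9.48763087e-01,
        -1.71490945e-01],
       [ 0.00000000e+00,  0.00000000e+00,  0.00000000e+00,
         1.00000000e+00]])}
```

View pics/scene0.png

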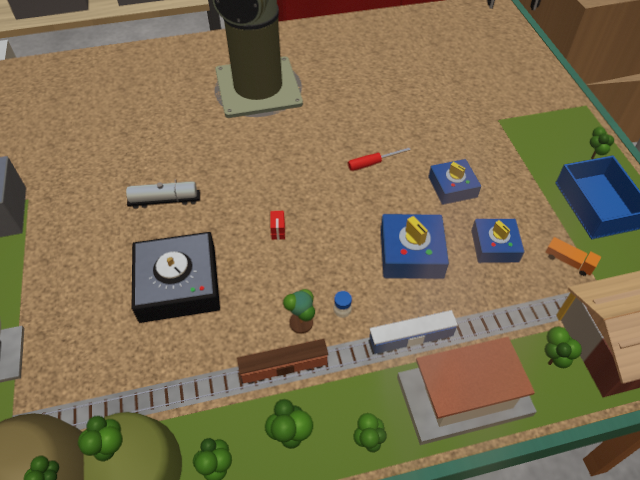

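View pics/side0.png

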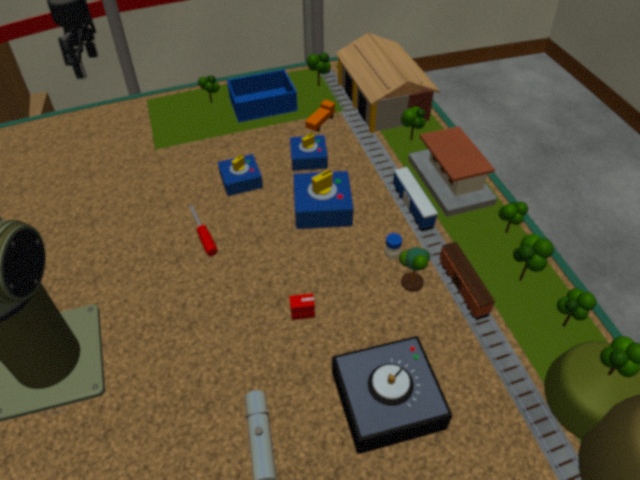

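View pics/wrist0.png

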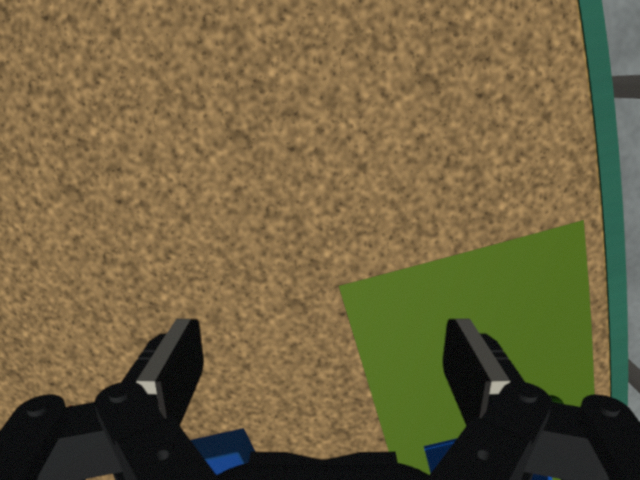

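The scene picture shows the large isolator box at about (414,240), two smaller copies at (456,178) and (500,238), the knob at (278,225), and the controller at (175,272). I'll measure with the networks next.

Run:
```python
from h import *
for n in ['scene','side']:
    c=cam(n)
    for nm,z in [('isolator_grip',.07),('isolator_box',.03),('controller',.03),('shaft',.067),('knob',.02)]:
        for r in bot.outline_of(n,nm)[:4]:
            u=r['centre'][::-1]; print(n,nm,round(r['p'],2),np.round(u,1),r['pixels'].sum(),onz(c,u,z).round(3))
            if r['p']>.5: cv2.imwrite(f'pics/m_{n}_{nm}_{int(u[0])}.png',r['pixels'].astype(np.uint8)*255)
im=cv2.imread('pics/scene0.png');print(bot.observe()['clock'])
a=cv2.resize(im[190:290,370:470],(400,400),interpolation=cv2.INTER_CUBIC)
b=cv2.resize(im[225:325,125:225],(400,400),interpolation=cv2.INTER_CUBIC)
cv2.imwrite('pics/c1.png',np.hstack([a,b]))
im=cv2.imread('pics/side0.png')
a=cv2.resize(im[160:235,285:360],(400,400),interpolation=cv2.INTER_CUBIC)
b=cv2.resize(im[335:455,330:450],(400,400),interpolation=cv2.INTER_CUBIC)
cv2.imwrite('pics/c2.png',np.hstack([a,b]))
```

```text
scene isolator_grip 0.89 [413.6 232.1] 492 [[0.576 0.206 0.07 ]]
scene isolator_grip 0.67 [500.4 229.4] 199 [[0.609 0.37  0.07 ]]
scene isolator_grip 0.48 [457.9 169.5] 188 [[0.442 0.349 0.07 ]]
scene isolator_box 0.91 [415.1 245.5] 4167 [[0.58  0.213 0.03 ]]
scene isolator_box 0.82 [497.3 239.3] 2018 [[0.604 0.376 0.03 ]]
scene controller 0.85 [170.8 277.9] 6932 [[ 0.544 -0.256  0.03 ]]
scene shaft 0.69 [173.9 264.1] 655 [[ 0.541 -0.243  0.067]]
scene knob 0.72 [275.8 227.9] 416 [[ 0.466 -0.042  0.02 ]]
side isolator_grip 0.96 [322.5 183.5] 429 [[0.58  0.209 0.07 ]]
side isolator_grip 0.52 [303.5 306.1] 663 [[ 0.454 -0.074  0.07 ]]
side isolator_grip 0.45 [237.7 165.5] 191 [[0.426 0.323 0.07 ]]
side isolator_grip 0.43 [308.5 140.7] 164 [[0.595 0.357 0.07 ]]
side isolator_box 0.97 [308.4 150.3] 1297 [[0.599 0.372 0.03 ]]
side isolator_box 0.89 [238.2 176.2] 1372 [[0.424 0.336 0.03 ]]
side isolator_box 0.64 [322.  199.8] 3249 [[0.577 0.203 0.03 ]]
side controller 0.84 [388.4 396.9] 9635 [[ 0.537 -0.256  0.03 ]]
side shaft 0.91 [387.8 382.3] 924 [[ 0.535 -0.249  0.067]]
side knob 0.94 [303.  310.5] 607 [[ 0.459 -0.048  0.02 ]]
0.65
```

View pics/c1.png

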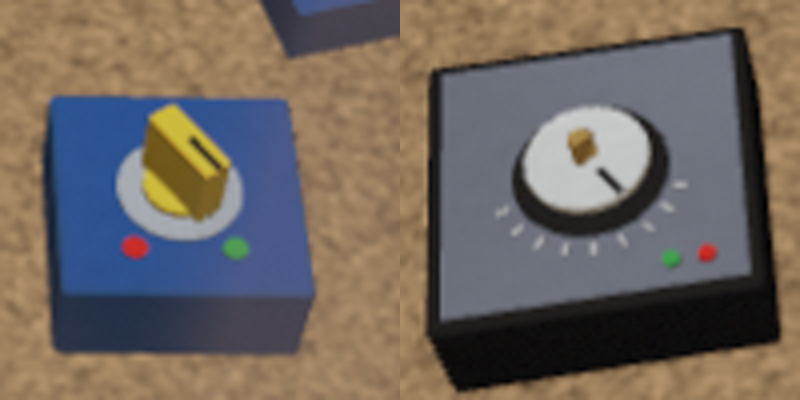

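View pics/c2.png

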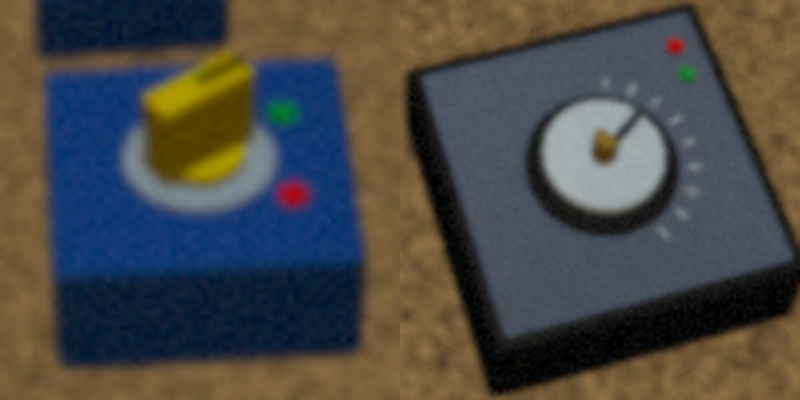

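Run:
```python
from h import *
def yaw(p): d=p[1]-p[0]; return np.degrees(np.arctan2(d[1],d[0]))
c=cam('scene');s=cam('side')
f=lambda x,y:(370+(x+.5)/4-.5,190+(y+.5)/4-.5)
g=lambda x,y:(125+(x-400+.5)/4-.5,225+(y+.5)/4-.5)
p=onz(c,[f(193,140),f(222,168)],.094);print('bar line',p,yaw(p))
p=onz(c,[f(150,112),f(170,104),f(228,162),f(212,174)],.094);print('bar top',p.mean(0),p)
p=onz(c,[g(600,170),g(620,190)],.067);print('dial line',p,yaw(p))
e=[g(588,165),g(650,150),g(523,178),g(600,107),g(575,213)]
print('dial',onz(c,e,.067))
f=lambda x,y:(285+(x+.5)*.1875-.5,160+(y+.5)*.1875-.5)
g=lambda x,y:(330+(x-400+.5)*.3-.5,335+(y+.5)*.3-.5)
p=onz(s,[f(200,80),f(240,60)],.094);print('side bar',p,yaw(p))
p=onz(s,[g(618,138),g(645,110)],.067);print('side dial line',p,yaw(p))
e=[g(538,150),g(670,150),g(605,95),g(605,215)]
print('dial',onz(s,e,.067).mean(0))
a=cv2.imread('pics/scene0.png')[205:245,258:298];b=cv2.imread('pics/side0.png')[285:325,283:323]
cv2.imwrite('pics/c3.png',np.hstack([cv2.resize(q,(400,400),interpolation=cv2.INTER_CUBIC) for q in (a,b)]))
```

```text
bar line [[0.5775427  0.21059501 0.094     ]
 [0.5963383  0.21823245 0.094     ]] 22.11399004693312
bar top [0.57588921 0.20955682 0.094     ] [[0.55686384 0.19638712 0.094     ]
 [0.55446173 0.20716331 0.094     ]
 [0.59367057 0.22213775 0.094     ]
 [0.59856069 0.2125391  0.094     ]]
dial line [[ 0.54776083 -0.24217588  0.067     ]
 [ 0.56084226 -0.23436468  0.067     ]] 30.842329994864247
dial [[ 0.54371871 -0.24724284  0.067     ]
 [ 0.54201835 -0.21895911  0.067     ]
 [ 0.54398304 -0.27652544  0.067     ]
 [ 0.51232357 -0.23903593  0.067     ]
 [ 0.56854308 -0.25516269  0.067     ]]
side bar [[0.57968084 0.20957133 0.094     ]
 [0.59785675 0.2157652  0.094     ]] 18.817755416065424
side dial line [[ 0.55000737 -0.24294299  0.067     ]
 [ 0.56763511 -0.23354311  0.067     ]] 28.068481371417594
dial [ 0.54138287 -0.24753586  0.067     ]
```

View pics/c3.png

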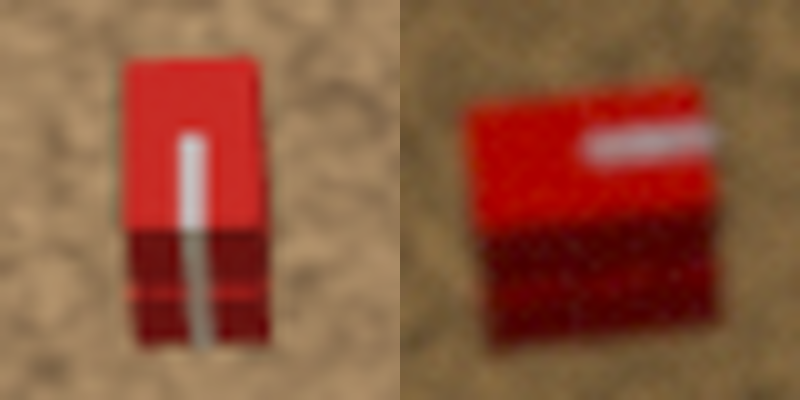

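```bash
python3 -m pendant '[[[1,-3.5,-1.5,0.2,0,0,0],[1,-3.5,-1.5,0.2,0,0,0],[1,-3.5,-1.5,0.2,0,0,0],[1,-3.5,-1.5,0.2,0,0,0],[1,-3.5,-1.5,0.2,0,0,0]]]'
python3 -m pendant '[[[1,-3.5,-1.5,0.2,0,0,0],[1,-3.5,-1.5,0.2,0,0,0],[1,-3.5,-1.5,0.2,0,0,0],[1,-3.5,-1.5,0.2,0,0,0],[1,-3.5,-1.5,0.2,0,0,0]]]'
python3 -m pendant '[[[1,-3.5,-1.5,0.2,0,0,0],[1,-3.5,-1.5,0.2,0,0,-7],[1,0,0,0,0,0,-7],[1,0,0,0,0,0,-7],[1,0,0,0,0,0,-7]]]'
```

```text
clock: 1.07
tcp_pos: [0.3078, 0.4308, 0.192]
tool_rot: [[-0.961, 0.276, 0.0], [0.276, 0.961, 0.0], [-0.0, 0.0, -1.0]]
contact_force: [0.9, 0.8, -0.1]
width: 1.005
clock: 1.48
tcp_pos: [0.4554, 0.31, 0.1821]
tool_rot: [[-0.961, 0.277, 0.001], [0.277, 0.961, 0.0], [-0.0, 0.001, -1.0]]
contact_force: [0.4, 0.3, 0.1]
width: 0.998
clock: 1.9
tcp_pos: [0.5138, 0.2621, 0.1777]
tool_rot: [[-0.978, -0.21, -0.0], [-0.21, 0.978, 0.0], [0.0, 0.0, -1.0]]
contact_force: [0.8, 0.2, -0.3]
width: 0.999
```

```bash
python3 -m pendant '[[[1,-2.5,-3.2,0,0,0,0],[1,-2.5,-3.2,0,0,0,0],[1,0,0,0,0,0,-4.5],[1,0,0,0,0,0,-4.5],[1,0,0,0,0,0,0]]]'
python3 - <<'E'
from h import *
st=bot.observe();print(st['tcp_pos'],np.degrees(np.arctan2(*st['tool_rot'][[1,0],0])))
save('wrist','w1'); c=cam('wrist',st)
for r in bot.outline_of('wrist','isolator_grip')[:2]:
    u=r['centre'][::-1];print(r['p'],u,onz(c,u,.085)); cv2.imwrite('pics/w1m.png',r['pixels'].astype(np.uint8)*255)
E
```

```text
clock: 2.32
tcp_pos: [0.5757, 0.2101, 0.1777]
tool_rot: [[-0.934, -0.357, -0.0], [-0.357, 0.934, 0.0], [0.0, 0.0, -1.0]]
contact_force: [0.3, 0.3, -0.9]
width: 0.996
[0.57571688 0.21007736 0.17769911] -159.10397038865213
0.88 [590.1, 98.8] [[0.43954162 0.3331171  0.085     ]]
0.79 [318.9, 221.1] [[0.57282868 0.20491399 0.085     ]]
```

View pics/w1.png

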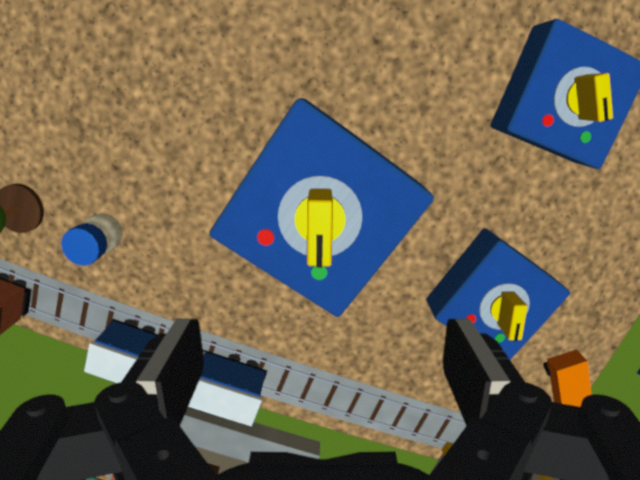

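The switch is upright in the wrist image, with its top face about (307–332, 200–266) and the ring centre about (320,216).

Run:
```python
from h import *
st=bot.observe();c=cam('wrist',st);R=st['tool_rot'];t=st['tcp_pos']
p=onz(c,[(307.5,201),(331.5,200),(331.5,265),(307,266)],.094);m=p.mean(0)
print(m,(m-t)@R, np.linalg.norm(p[0]-p[1]),np.linalg.norm(p[1]-p[2]), (p-t)@R)
p=onz(c,[(277,216),(362,216),(320,176),(320,258)],.0555);print((p-t)@R,(p.mean(0)-t)@R)
print(proj(c,(R@np.array([[0,0,.08],[0,0,.1],[0,0,.12]]).T).T+t))
```

```text
[0.57736136 0.20799599 0.094     ] [-0.00117238 -0.00346323  0.08375016] 0.01469112209044937 0.04277742277864633 [[ 0.01992777 -0.01065189  0.08375575]
 [ 0.02053787  0.00402656  0.0837568 ]
 [-0.0222389   0.00426347  0.08374461]
 [-0.02291625 -0.01149104  0.08374348]]
[[-0.00023358 -0.03391349  0.12224861]
 [-0.00030204  0.02663803  0.12225221]
 [ 0.02841891 -0.00319655  0.12225862]
 [-0.03229063 -0.00336989  0.12224129]] [-0.00110184 -0.00346047  0.12225018]
[[324.92312549 233.86559826]
 [324.76106426 224.57908036]
 [324.61923036 216.46140258]]
```

```bash
python3 -m pendant '[[[1,-0.1,-0.35,0,0,0,0],[0.2,0,0,3.8,0,0,0],[0,0,0,3.8,0,0,0],[0,0,0,3.8,0,0,0],[0,0,0,0,0,0,0]]]' 40
python3 -m pendant '[[[-1,0,0,0,0,0,0],[-1,0,0,0,0,0,0],[-1,0,0,0,0,0,0],[-1,0,0,0,0,0,0],[-1,0,0,0,0,0,0]]]'
python3 - <<'E'
from h import *
save('wrist','w2');save('side','s2');print(bot.observe()['torque'])
E
```

```text
clock: 2.83
tcp_pos: [0.5696, 0.2065, 0.055]
tool_rot: [[-0.934, -0.357, -0.017], [-0.357, 0.934, -0.004], [0.017, 0.003, -1.0]]
contact_force: [-2.2, -0.6, -1.7]
width: 0.503
clock: 3.25
tcp_pos: [0.5793, 0.2084, 0.0667]
tool_rot: [[-0.934, -0.357, 0.005], [-0.357, 0.934, 0.001], [-0.005, -0.001, -1.0]]
contact_force: [0.8, 0.9, -0.1]
width: 0.002
[-0.03783112 -0.04491822  0.02850494]
```

View pics/w2.png

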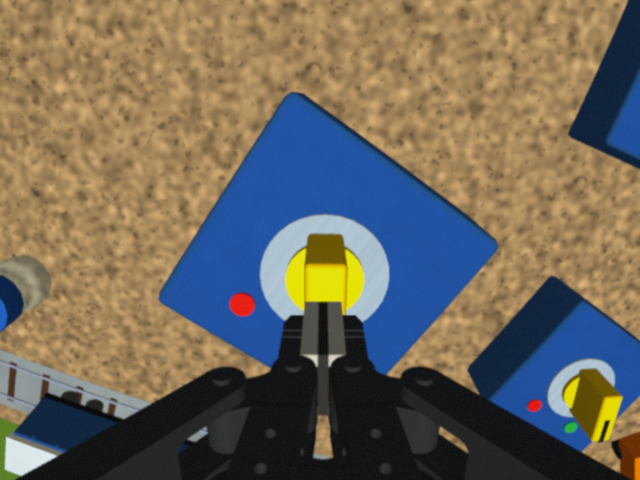

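Run:
```python
import cv2
im=cv2.imread('pics/s2.png');cv2.imwrite('pics/s2c.png',cv2.resize(im[50:250,200:440],(720,600),interpolation=cv2.INTER_CUBIC))
from h import *
st=bot.observe();c=cam('wrist',st);R=st['tool_rot'];t=st['tcp_pos'];print(t,st['clock'])
P=np.array([[0,0,0],[0,0,-.02],[-.02,-.0,-.027],[.02,0,-.027],[.02,0,.01]]);print(proj(c,P@R.T+t))
```

```text
[0.57857901 0.20818256 0.06569176] 3.35
[[325.89329476 289.66448977]
 [326.26739466 311.31773435]
 [326.307377   364.21383674]
 [326.52974434 271.76967051]
 [325.79451144 239.4314492 ]]
```

View pics/s2c.png

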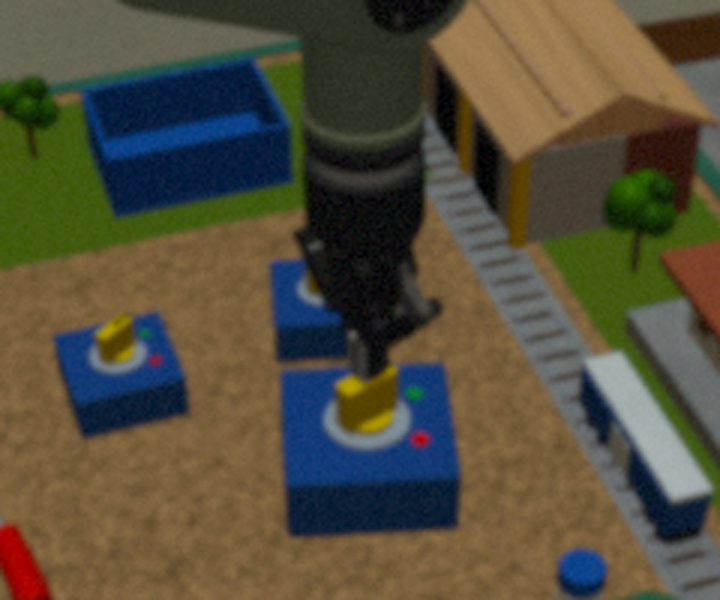

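Run:
```python
from h import *
c=cam('wrist',dict(tool_rot=np.array([[-0.934,-0.357,0],[-0.357,0.934,0],[0,0,-1.]]),tcp_pos=np.array([0.57571688,0.21007736,0.17769911])))
u=[(301,98),(434,198),(339,317),(210,235)]
for z in (.03,.055): 
    p=onz(c,u,z);print(z,np.linalg.norm(p-np.roll(p,1,0),axis=1),p.mean(0))
cs,cd=cam('scene'),cam('side')
f=lambda x,y:(370+(x+.5)/4-.5,190+(y+.5)/4-.5)
g=lambda x,y:(285+(x+.5)*.1875-.5,160+(y+.5)*.1875-.5)
def tri(a,b):
    o1,d1=ray(cs,[a]);o2,d2=ray(cd,[b]);A=[];B=[]
    for o,d in((o1,d1[0]),(o2,d2[0])):
        d=d/np.linalg.norm(d);M=np.eye(3)-np.outer(d,d);A.append(M);B.append(M@o)
    return np.linalg.lstsq(np.vstack(A),np.hstack(B),rcond=None)[0]
print('line end',tri(f(224,168),g(245,58)),'green',tri(f(236,247),g(283,112)),'red',tri(f(135,246),g(293,194)))
save('scene','sc2');im=cv2.imread('pics/sc2.png');cv2.imwrite('pics/sc2c.png',cv2.resize(im[150:290,340:500],(800,600)[:2],interpolation=cv2.INTER_CUBIC))
```

```text
0.03 [0.12665055 0.1248196  0.12509006 0.12576612] [0.58393866 0.21034357 0.03      ]
0.055 [0.11673089 0.11504334 0.11529262 0.11591573] [0.5773979  0.20795069 0.055     ]
line end [0.59908602 0.21695131 0.0954784 ] green [0.61746038 0.22259043 0.05710283] red [0.60555605 0.17654388 0.05696346]
```

View pics/sc2c.png

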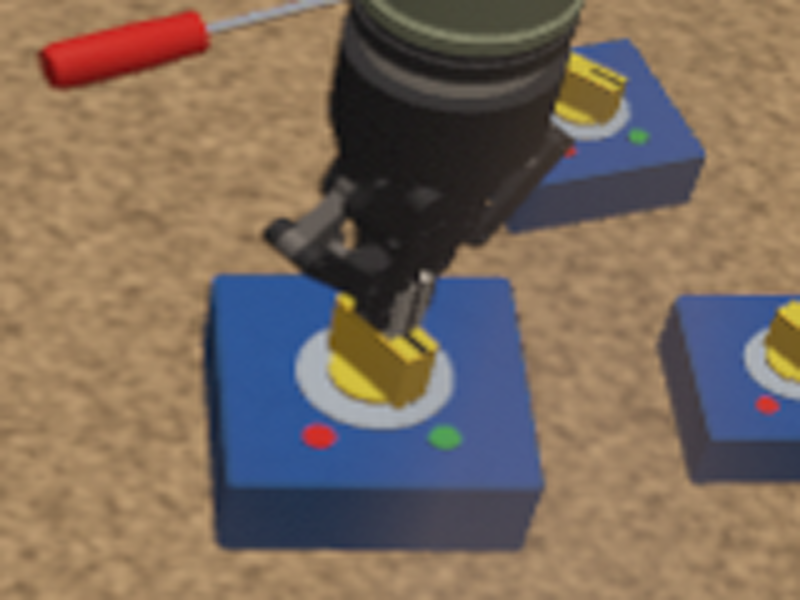

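Run:
```python
from h import *
st=bot.observe();print(st['tcp_pos'],st['joint_pos'],st['contact_force'],st['width'],st['clock'])
c=cam('wrist',st)
u=[(295,92),(498,243),(160,297)]
for z in (.03,.055): 
    p=onz(c,u,z);print(z,np.linalg.norm(p[1]-p[0]),np.linalg.norm(p[2]-p[0]),p)
save('wrist','w3')
print(-cam('wrist',st)[2].T@cam('wrist',st)[3])
# fk check: where gripper tip appears in scene
print(proj(cam('scene'),[st['tcp_pos'],st['tcp_pos']+[0,0,.028]]), proj(cam('side'),[st['tcp_pos'],st['tcp_pos']+[0,0,.028]]))
```

```text
[0.57858887 0.20821286 0.06570238] [ 1.17321267e+01  2.43441532e+01  8.92421073e+01  2.70815421e-03
  6.62363067e+01 -9.91781193e+01] [0.52873172 0.47949756 5.135659  ] -0.0007750180238763997 3.4
0.03 0.12776292009798634 0.12961122794662283 [[0.50583291 0.16527282 0.03      ]
 [0.53793427 0.28893715 0.03      ]
 [0.6310823  0.13193124 0.03      ]]
0.055 0.11232849892117817 0.1139535216274715 [[0.50545115 0.16678452 0.055     ]
 [0.5336745  0.27550956 0.055     ]
 [0.61556977 0.13747078 0.055     ]]
[0.50267288 0.17778633 0.23694484]
[[414.93493458 234.45180009]
 [416.83320312 225.38640789]] [[321.94076371 185.50337495]
 [321.79152928 175.23384348]]
```

View pics/w3.png

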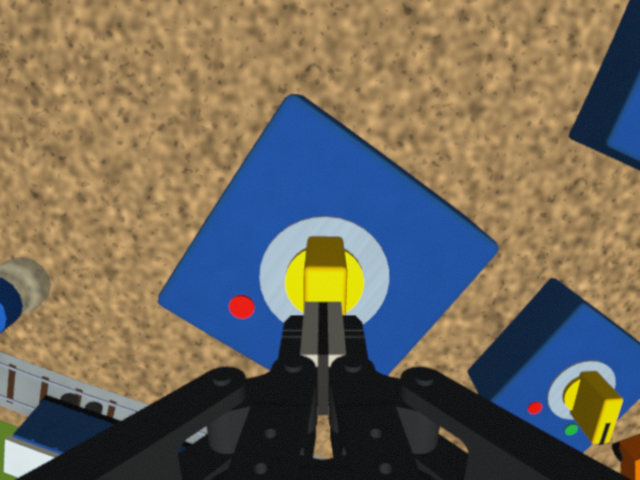

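Run:
```python
from h import *
t0=np.array([0.15908091,0.55189615,0.20097261]);R0=np.array([[-.961,.277,0],[.277,.961,0],[0,0,-1]])
for z in (0,-.013,-.041): print(z,proj(cam('side'),np.array([[0,.045,z],[0,-.045,z]])@R0.T+t0).round(1).tolist())
im=cv2.imread('pics/side0.png');a=cv2.resize(im[0:100,30:130],(500,500),interpolation=cv2.INTER_CUBIC)
cv2.imwrite('pics/s0c.png',a)
st=bot.observe();c=cam('wrist',st);R=st['tool_rot'];t=st['tcp_pos']
for z in (0,-.02,-.028,-.035): print(z,proj(c,np.array([[.011,.002,z],[.011,-.002,z],[-.011,0,z]])@R.T+t).round(1).tolist())
a=cv2.imread('pics/w3.png')[220:420,240:400];cv2.imwrite('pics/w3c.png',cv2.resize(a,(480,600),interpolation=cv2.INTER_CUBIC))
```

```text
0 [[97.9, 73.1], [87.2, 94.9]]
-0.013 [[96.3, 68.0], [85.4, 89.7]]
-0.041 [[92.8, 57.0], [81.4, 78.3]]
0 [[330.6, 266.5], [321.3, 266.6], [325.9, 311.9]]
-0.02 [[331.5, 286.1], [321.2, 286.1], [326.2, 335.4]]
-0.028 [[331.9, 295.2], [321.1, 295.2], [326.4, 346.3]]
-0.035 [[332.3, 303.9], [321.0, 303.9], [326.5, 356.6]]
```

View pics/s0c.png

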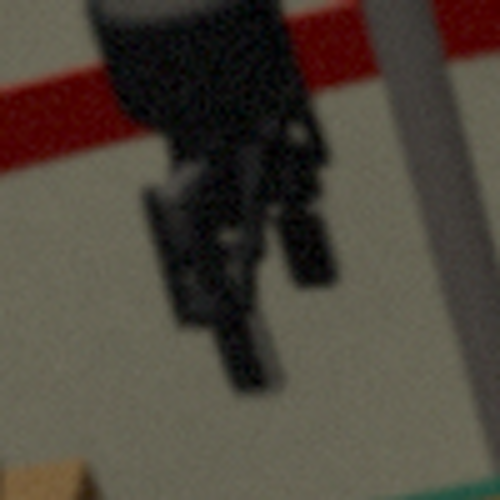

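View pics/w3c.png

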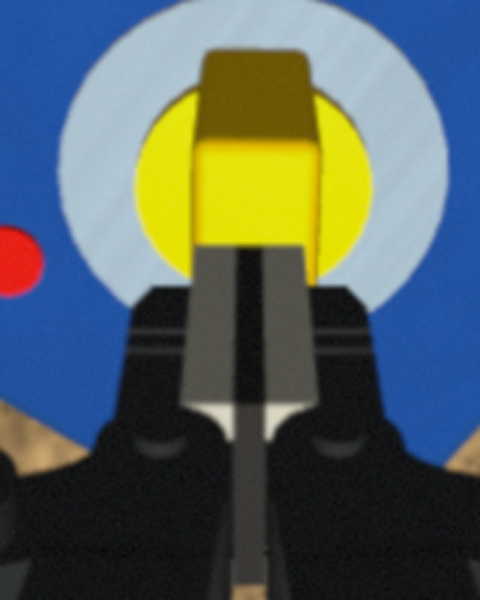

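My checks show that the fingertips are about 28 mm behind the reported TCP. Both side0 and the contact with the bar top agree, with the bar top at 0.094 against a reading of 0.066. The fingers shut on top of the bar, so I'll lift, reopen, and go down with that offset.

```bash
python3 -m pendant '[[[-0.9,0,0,-2,0,0,0],[0.3,0,0,-1.5,0,0,0],[0.3,0,0,0,0,0,0],[0.3,0,0,0,0,0,0],[0.3,0,0,1,0,0,0]]]' 40
python3 -m pendant '[[[0.3,0,0,1.5,0,0,0],[0.3,0,0,1.5,0,0,0],[0.3,0,0,1.2,0,0,0],[0.3,0,0,0.8,0,0,0],[0.3,0,0,0.5,0,0,0]]]'
python3 - <<'E'
from h import *
save('wrist','w4')
E
```

```text
clock: 3.87
tcp_pos: [0.5787, 0.2082, 0.09]
tool_rot: [[-0.934, -0.357, 0.003], [-0.357, 0.934, 0.001], [-0.004, -0.001, -1.0]]
contact_force: [0.1, -0.2, -0.2]
width: 0.616
clock: 4.28
tcp_pos: [0.5754, 0.2075, 0.0309]
tool_rot: [[-0.934, -0.357, -0.004], [-0.357, 0.934, -0.001], [0.004, 0.001, -1.0]]
contact_force: [0.1, 0.2, -0.3]
width: 0.65
```

View pics/w4.png

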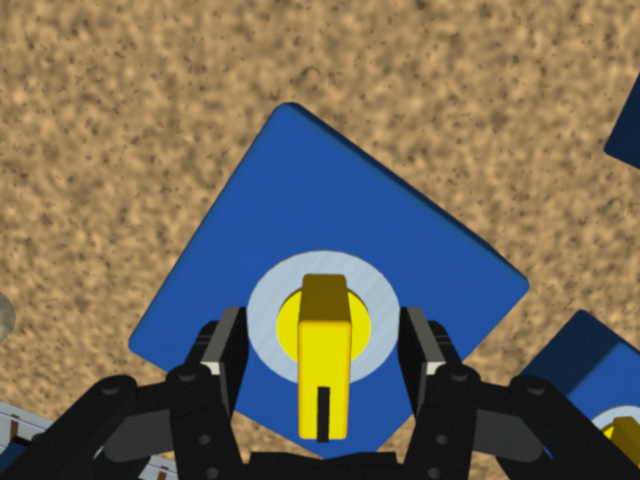

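The bar is now between the fingers, centred at column 323. I'll close on it.

```bash
python3 -m pendant '[[[-1,0,0,-0.2,0,0,0],[-1,0,0,0,0,0,0],[-1,0,0,0,0,0,0],[-1,0,0,0,0,0,0],[-1,0,0,0,0,0,0]]]' 40
```

```text
clock: 4.75
tcp_pos: [0.5783, 0.2087, 0.0373]
tool_rot: [[-0.935, -0.356, 0.002], [-0.356, 0.935, 0.002], [-0.003, 0.001, -1.0]]
contact_force: [-1.3, 1.9, 4.1]
width: 0.181
```

```bash
python3 -m pendant '[[[-1,0,0,0,0,0,7],[-1,0,0,0,0,0,7],[-1,0,0,0,0,0,7],[-1,0,0,0,0,0,7],[-1,0,0,0,0,0,7]]]'
python3 -m pendant '[[[-1,0,0,0,0,0,7],[-1,0,0,0,0,0,7],[-1,0,0,0,0,0,7],[-1,0,0,0,0,0,7],[-1,0,0,0,0,0,5]]]'
python3 -m pendant '[[[-1,0,0,0,0,0,0],[-1,0,0,0,0,0,0],[-1,0,0,0,0,0,0],[-0.2,0,0,0,0,0,0],[0.3,0,0,0,0,0,0]]]'
python3 -m pendant '[[[0.3,0,0,0,0,0,0],[0.3,0,0,-1,0,0,0],[0.3,0,0,-2.5,0,0,0],[0.3,0,0,-3,0,0,0],[0.5,0,0,-3,0,0,0]]]'
python3 - <<'E'
from h import *
st=bot.observe();print(st['joint_pos'],st['tcp_pos'],np.degrees(np.arctan2(*st['tool_rot'][[1,0],0])))
save('wrist','w5');save('scene','sc5')
im=cv2.imread('pics/sc5.png');cv2.imwrite('pics/sc5c.png',cv2.resize(im[180:300,360:480],(600,600),interpolation=cv2.INTER_CUBIC))
E
```

```text
clock: 5.17
tcp_pos: [0.5783, 0.2083, 0.0373]
tool_rot: [[-0.969, 0.248, 0.002], [0.248, 0.969, 0.0], [-0.002, 0.001, -1.0]]
contact_force: [-1.0, 1.6, 4.2]
width: 0.181
clock: 5.58
tcp_pos: [0.5781, 0.2081, 0.0373]
tool_rot: [[-0.677, 0.736, 0.002], [0.736, 0.677, -0.0], [-0.001, 0.001, -1.0]]
contact_force: [-1.7, 0.8, 4.5]
width: 0.182
clock: 6.0
tcp_pos: [0.5774, 0.2077, 0.0359]
tool_rot: [[-0.682, 0.731, 0.0], [0.731, 0.682, -0.0], [-0.0, 0.0, -1.0]]
contact_force: [-0.4, 0.4, 0.5]
width: 0.452
clock: 6.42
tcp_pos: [0.5765, 0.2076, 0.1314]
tool_rot: [[-0.681, 0.732, -0.002], [0.732, 0.681, -0.001], [0.001, -0.002, -1.0]]
contact_force: [0.9, -0.2, 0.1]
width: 0.745
[ 1.17246489e+01  2.00184867e+01  8.66410615e+01 -1.00155157e-02
  7.34695936e+01 -3.12109863e+01] [0.5764691  0.2076174  0.13143319] 132.93843657002455
```

View pics/w5.png

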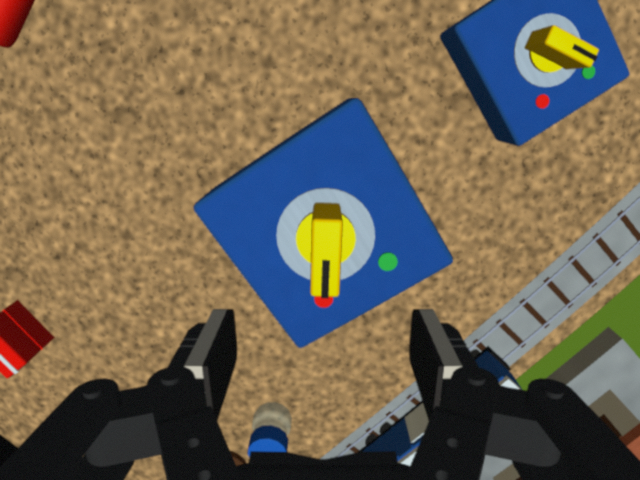

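View pics/sc5c.png

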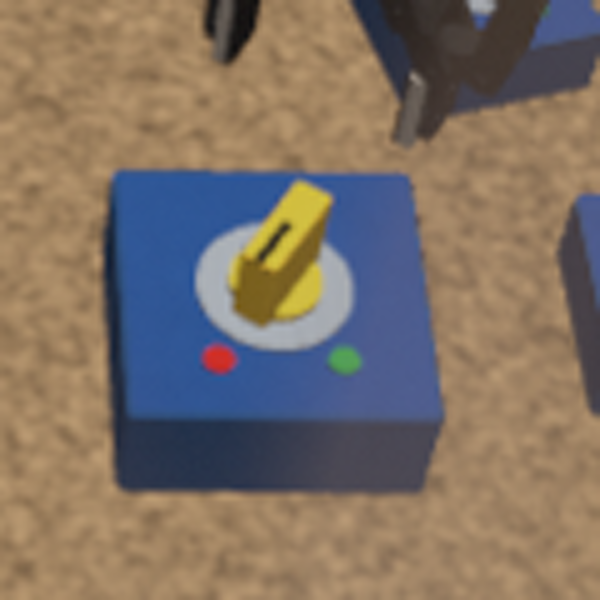

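The switch points at the red dot in both views. Next is the knob.

```bash
python3 -m pendant '[[[1,-1.5,-3.6,-1.0,0,0,0],[1,-1.5,-3.6,-1.0,0,0,0],[1,-1.5,-3.6,-1.0,0,0,0],[1,-1.5,-3.6,-1.0,0,0,0],[1,-1.5,-3.6,0,0,0,0]]]'
python3 -m pendant '[[[1,-1.5,-3.6,0,0,0,0],[1,-1.5,-3.6,0,0,0,0],[1,0,0,0,0,0,7],[1,0,0,0,0,0,7],[1,0,0,0,0,0,7]]]'
python3 -m pendant '[[[1,0,0,0,0,0,7],[1,0,0,0,0,0,7],[1,0,0,0,0,0,7],[1,0,0,0,0,0,7],[1,0,0,0,0,0,7]]]'
python3 -m pendant '[[[1,0,0,0,0,0,7],[1,0,0,0,0,0,7],[1,0,0,0,0,0,7],[1,0,0,0,0,0,7],[1,0,0,0,0,0,7]]]'
python3 -m pendant '[[[1,0,0,0,0,0,7],[1,0,0,0,0,0,7],[1,0,0,0,0,0,7],[1,0,0,0,0,0,7],[1,0,0,0,0,0,7]]]'
python3 -m pendant '[[[1,0,0,0,0,0,7],[1,0,0,0,0,0,7],[1,0,0,0,0,0,0],[1,0,0,0,0,0,0],[1,0,0,0,0,0,0]]]'
python3 - <<'E'
from h import *
st=bot.observe();print(st['joint_pos'],st['tcp_pos'],np.degrees(np.arctan2(*st['tool_rot'][[1,0],0])))
save('wrist','w6')
c=cam('wrist',st)
for r in bot.outline_of('wrist','knob')[:2]: print(r['p'],r['centre'],onz(c,r['centre'][::-1],.03))
E
```

```text
clock: 6.93
tcp_pos: [0.4969, 0.029, 0.1729]
tool_rot: [[-0.682, 0.731, 0.004], [0.731, 0.682, -0.001], [-0.003, 0.002, -1.0]]
contact_force: [1.5, -0.5, 0.6]
width: 1.001
clock: 7.35
tcp_pos: [0.4636, -0.0416, 0.1708]
tool_rot: [[-0.366, 0.931, -0.0], [0.931, 0.366, 0.0], [0.0, -0.0, -1.0]]
contact_force: [-0.4, 0.4, 0.3]
width: 1.0
clock: 7.77
tcp_pos: [0.4638, -0.0405, 0.1706]
tool_rot: [[0.232, 0.973, -0.001], [0.973, -0.232, 0.0], [-0.0, -0.001, -1.0]]
contact_force: [0.2, -0.1, -0.2]
width: 1.0
clock: 8.18
tcp_pos: [0.4638, -0.0405, 0.1706]
tool_rot: [[0.748, 0.664, -0.001], [0.664, -0.748, 0.0], [-0.0, -0.0, -1.0]]
contact_force: [0.2, -0.7, -0.8]
width: 0.998
clock: 8.6
tcp_pos: [0.4638, -0.0405, 0.1706]
tool_rot: [[0.993, 0.115, -0.001], [0.115, -0.993, 0.0], [-0.001, -0.0, -1.0]]
contact_force: [0.8, -0.1, -0.9]
width: 0.999
clock: 9.02
tcp_pos: [0.4641, -0.0406, 0.1708]
tool_rot: [[0.993, -0.121, -0.0], [-0.121, -0.993, -0.0], [-0.0, 0.0, -1.0]]
contact_force: [-0.4, 0.3, -0.4]
width: 0.998
[-1.56535823e+01  4.11610157e-02  1.05123875e+02 -5.23555141e-03
  7.48509864e+01  8.12804037e+01] [ 0.464086   -0.04055449  0.17078132] -6.932617508508159
0.64 [74.6, 614.2] [[ 0.5399035 -0.2637834  0.03     ]]
0.57 [212.9, 320.2] [[ 0.46173533 -0.03950576  0.03      ]]
```

View pics/w6.png

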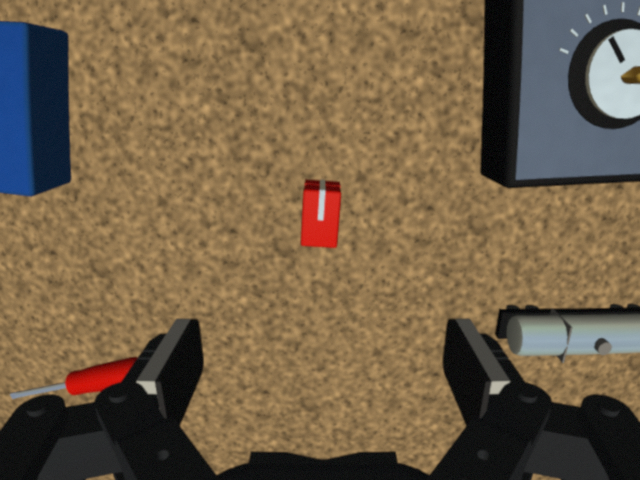

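Run:
```python
from h import *
st=bot.observe();c=cam('wrist',st);R=st['tool_rot'];t=st['tcp_pos']
im=cv2.imread('pics/w6.png')[:,:,::-1].astype(int)
roi=np.zeros((480,640),bool);roi[170:260,290:350]=1
top=roi&(((im[:,:,0]>170)&(im[:,:,1]<90))|((im.min(2)>150)))
top[:192]=0
ys,xs=np.nonzero(top);print(len(xs),xs.min(),xs.max(),ys.min(),ys.max())
cnt=max(cv2.findContours(top.astype(np.uint8),0,cv2.CHAIN_APPROX_NONE)[0],key=cv2.contourArea).reshape(-1,2)
p=onz(c,cnt,.04);q=((p-t)@R)[:,:2]*1000
print(cv2.minAreaRect(q.astype(np.float32)))
w=roi&(im.min(2)>140);ys,xs=np.nonzero(w);ok=ys>195
l=((onz(c,np.c_[xs,ys][ok],.04)-t)@R)[:,:2]*1000
print('line',cv2.fitLine(l.astype(np.float32),cv2.DIST_L2,0,.01,.01).ravel())
# side edges
for lo,hi in((0,1),):
    rows=range(200,243);L=[cnt[cnt[:,1]==r][:,0] for r in rows]
    for f,off in((min,-.5),(max,.5)):
        e=((onz(c,[(f(a)+off,r) for a,r in zip(L,rows)],.04)-t)@R)[:,:2]*1000
        k=np.polyfit(e[:,0],e[:,1],1);print('edge slope deg',np.degrees(np.arctan(k[0])),k[1])
```

```text
1914 301 340 192 247
((-4.567819595336914, -0.8625392913818359), (42.26231384277344, 26.516246795654297), 3.765427827835083)
line [ 0.99755883  0.06983113  4.374269   -0.19565654]
edge slope deg 3.907059154411124 -13.818364087007925
edge slope deg 3.768356021856134 12.73741265162045
```

Knob found: 3.85° off from the tool and about 4 mm along −x. I'll align and descend.

```bash
python3 -m pendant '[[[0.2,-0.4,0,2,0,0,0],[0.2,0,0,3.5,0,0,3.9],[0.2,0,0,3.5,0,0,0],[0.2,0,0,2.5,0,0,0],[0.2,0,0,1.5,0,0,0]]]' 40
python3 -m pendant '[[[0.2,0,0,1.5,0,0,0],[0.2,0,0,1.5,0,0,0],[0.2,0,0,1.2,0,0,0],[0.2,0,0,0.8,0,0,0],[0.2,0,0,0,0,0,0]]]' 40
python3 - <<'E'
from h import *
st=bot.observe();print(st['tcp_pos'])
save('wrist','w7')
E
```

```text
clock: 9.53
tcp_pos: [0.4576, -0.0393, 0.0377]
tool_rot: [[0.982, -0.189, -0.005], [-0.189, -0.982, 0.001], [-0.005, -0.0, -1.0]]
contact_force: [-0.6, 0.2, -1.1]
width: 0.598
clock: 9.95
tcp_pos: [0.4587, -0.0396, -0.0107]
tool_rot: [[0.982, -0.19, -0.004], [-0.19, -0.982, 0.001], [-0.004, -0.0, -1.0]]
contact_force: [-0.2, 0.7, 0.6]
width: 0.601
[ 0.45867839 -0.03962843 -0.01074036]
```

View pics/w7.png

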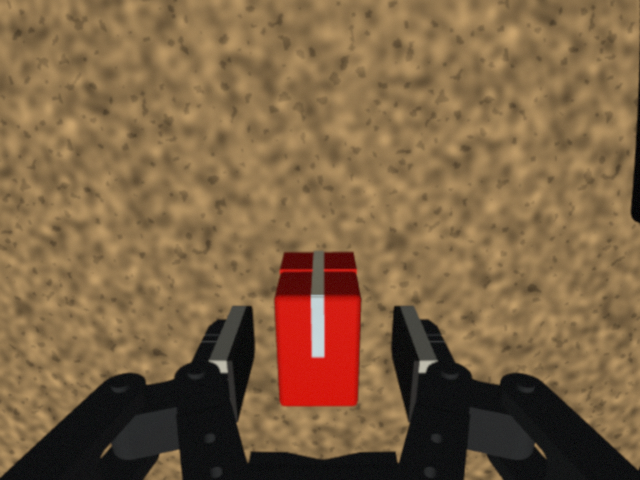

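```bash
python3 -m pendant '[[[0.2,0,-0.1,0.5,0,0,0],[0.2,0,0,0.5,0,0,0],[-0.3,0,0,0,0,0,0],[-1,0,0,0,0,0,0],[-1,0,0,0,0,0,0]]]' 70
python3 -m pendant '[[[-1,0,0,0,0,0,0],[-1,0,0,0,0,0,0],[-1,0,0,0,0,0,0],[-1,0,0,-0.5,0,0,0],[-1,0,0,-1.5,0,0,0]]]' 70
python3 -m pendant '[[[-1,0,0,-2,0,0,0],[-1,0,0,-3,0,0,0],[-1,0,0,-3,0,0,0],[-1,0,0,-3,0,0,0],[-1,0,0,-2,0,0,0]]]'
python3 - <<'E'
from h import *
st=bot.observe();print(st['tcp_pos'],st['joint_pos'])
save('wrist','w8')
E
```

```text
clock: 10.42
tcp_pos: [0.4611, -0.0392, -0.0186]
tool_rot: [[0.982, -0.19, 0.001], [-0.19, -0.982, -0.0], [0.001, 0.0, -1.0]]
contact_force: [-0.5, -0.1, -0.7]
width: 0.315
clock: 10.83
tcp_pos: [0.458, -0.0385, -0.0006]
tool_rot: [[0.982, -0.191, -0.005], [-0.191, -0.982, 0.001], [-0.005, -0.0, -1.0]]
contact_force: [0.1, -0.1, -0.2]
width: 0.314
clock: 11.25
tcp_pos: [0.4617, -0.0394, 0.1341]
tool_rot: [[0.982, -0.191, 0.004], [-0.191, -0.982, -0.001], [0.004, 0.0, -1.0]]
contact_force: [1.0, 0.9, -0.9]
width: 0.319
[ 0.46165393 -0.03937003  0.13411902] [-1.55960943e+01  1.98703662e+00  1.07831234e+02 -5.08482945e-04
  6.99564479e+01  8.53866345e+01]
```

View pics/w8.png

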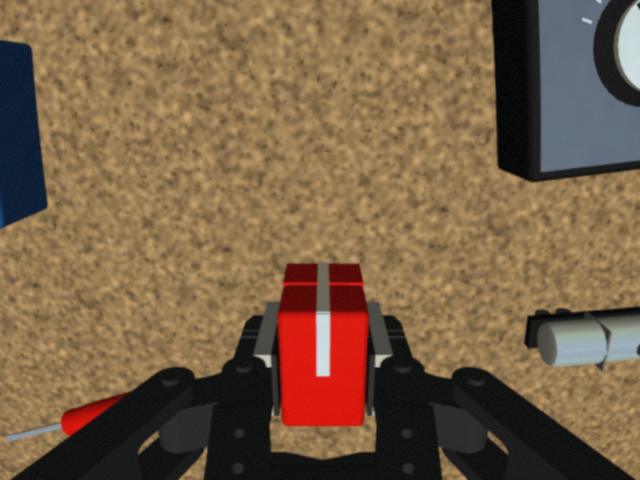

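The knob is held square in the jaws. I'll go to a look position near the shaft and pre-rotate.

```bash
python3 -m pendant '[[[-1,1.2,3.8,0,0,0,0],[-1,1.2,3.8,0,0,0,0],[-1,1.2,3.8,0,0,0,0],[-1,1.2,3.8,0,0,0,0],[-1,1.2,3.8,0,0,0,0]]]'
python3 -m pendant '[[[-1,1.2,3.8,0,0,0,0],[-1,0,0,0,0,0,-6.7],[-1,0,0,0,0,0,-6.7],[-1,0,0,0,0,0,-6.7],[-1,0,0,0,0,0,-6.7]]]'
python3 -m pendant '[[[-1,0,0,0,0,0,-6.7],[-1,0,0,0,0,0,-6.7],[-1,0,0,0,0,0,0],[-1,0,0,0,0,0,0],[-1,0,0,0,0,0,0]]]'
python3 - <<'E'
from h import *
st=bot.observe();print(st['tcp_pos'],st['joint_pos'],np.degrees(np.arctan2(*st['tool_rot'][[1,0],0])))
save('wrist','w9')
np.savez('w9.npz',R=st['tool_rot'],t=st['tcp_pos'])
E
```

```text
clock: 11.72
tcp_pos: [0.4828, -0.2385, 0.1309]
tool_rot: [[0.982, -0.19, -0.0], [-0.19, -0.982, 0.0], [-0.0, -0.0, -1.0]]
contact_force: [0.5, 0.4, -0.4]
width: 0.32
clock: 12.13
tcp_pos: [0.4871, -0.2768, 0.1303]
tool_rot: [[0.961, 0.277, -0.001], [0.277, -0.961, 0.001], [-0.001, -0.001, -1.0]]
contact_force: [1.0, 0.1, -0.9]
width: 0.317
clock: 12.55
tcp_pos: [0.4875, -0.2764, 0.1307]
tool_rot: [[0.874, 0.486, -0.0], [0.486, -0.874, 0.0], [-0.0, -0.0, -1.0]]
contact_force: [-0.6, 0.2, -0.8]
width: 0.315
[ 0.48751804 -0.27643994  0.13070905] [-3.84035355e+01  1.40134179e+01  9.45236433e+01  1.88050215e-03
  7.14915024e+01  2.25225014e+01] 29.07336793154624
```

View pics/w9.png

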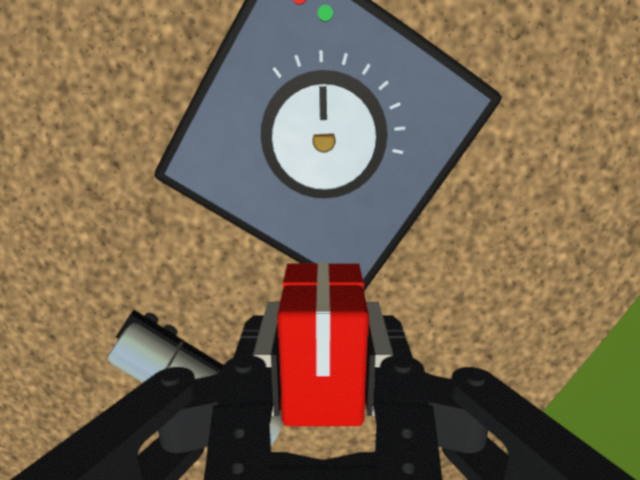

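The dial is centred at about (324,137) with its line pointing straight up. I'll fit it precisely.

Run:
```python
from h import *
d=np.load('w9.npz');R,t=d['R'],d['t'];c=cam('wrist',dict(tool_rot=R,tcp_pos=t))
im=cv2.imread('pics/w9.png')[:,:,::-1].astype(int)
T=lambda uv,z:((onz(c,uv,z)-t)@R)[:,:2]*1000
roi=np.zeros((480,640),np.uint8);roi[65:205,255:395]=1
w=((im.min(2)>150)&(roi>0)).astype(np.uint8)
n,lab,stt,ce=cv2.connectedComponentsWithStats(w);k=1+stt[1:,4].argmax();w=(lab==k).astype(np.uint8)
cnt=max(cv2.findContours(w,0,cv2.CHAIN_APPROX_NONE)[0],key=cv2.contourArea)
cnt=cv2.convexHull(cnt).reshape(-1,2)
q=T(cnt,.067).astype(np.float32);print('dial',cv2.fitEllipse(q),cv2.minEnclosingCircle(q))
blk=(im.max(2)<110);blk[:83]=0;blk[121:]=0;blk[:,:312]=0;blk[:,336:]=0
ys,xs=np.nonzero(blk);print(len(xs),xs.min(),xs.max(),ys.min(),ys.max())
l=T(np.c_[xs,ys],.067).astype(np.float32);v=cv2.fitLine(l,cv2.DIST_L2,0,.01,.01).ravel();print('line',v,np.degrees(np.arctan2(v[1],v[0])),'mean',l.mean(0))
# shaft top: brass
br=(im[:,:,0]-im[:,:,2]>50)&(roi>0);ys,xs=np.nonzero(br);print('brass',xs.min(),xs.max(),ys.min(),ys.max());q=T(np.c_[xs,ys],.083);print(q.min(0),q.max(0))
a=im.astype(np.uint8)[80:180,280:370,::-1];cv2.imwrite('pics/w9c.png',cv2.resize(a,(540,600),interpolation=cv2.INTER_CUBIC))
# knob
zk=t[2]+.0195+.04
red=(im[:,:,0]>170)&(im[:,:,1]<90);red[:312]=0;red[440:]=0;red[:,:270]=0;red[:,380:]=0
ys,xs=np.nonzero(red)
rows=range(320,420)
for f,o in((min,-.5),(max,.5)):
    e=T([(f(xs[ys==r])+o,r) for r in rows],zk);k=np.polyfit(e[:,0],e[:,1],1);print('knob edge',np.degrees(np.arctan(k[0])),k[1])
print('knob end',T([(323,310.5),(323,ys.max()+.5)],zk))
wl=(im.min(2)>150);wl[:315]=0;wl[375:]=0;wl[:,:310]=0;wl[:,335:]=0;ys,xs=np.nonzero(wl);l=T(np.c_[xs,ys],zk);v=cv2.fitLine(l.astype(np.float32),cv2.DIST_L2,0,.01,.01).ravel();print('knob line',np.degrees(np.arctan2(v[1],v[0])),v[2:])
```

```text
dial ((59.6389045715332, 1.736243486404419), (55.59626388549805, 55.699501037597656), 143.12496948242188) ((59.658836364746094, 1.7245405912399292), 27.899465560913086)
231 312 335 83 119
line [1.0000000e+00 1.9304914e-04 7.9169739e+01 1.3555981e+00] 0.0110609 mean [79.16974   1.355598]
brass 313 334 135 151
[54.52026728 -3.55502582] [62.53308819  7.04183748]
knob edge 0.20377733028768993 -11.799224396309635
knob edge 0.040982012034476774 14.3142688503181
knob end [[ 21.38818558   1.41692221]
 [-21.98252787   1.38883731]]
knob line -0.56421936 [9.870243  1.3470751]
```

View pics/w9c.png

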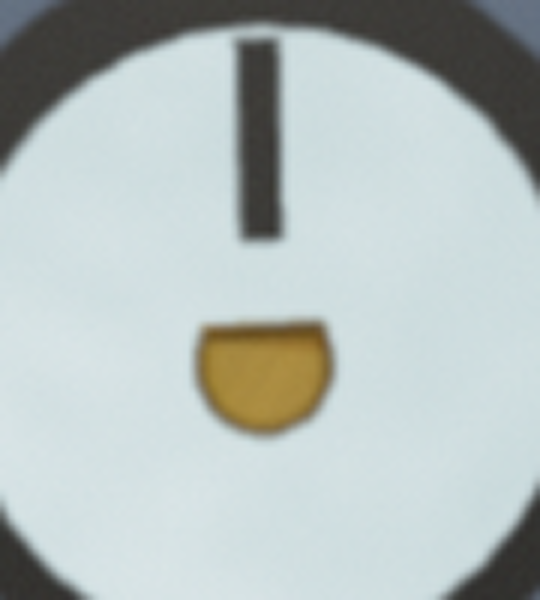

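Run:
```python
from h import *
d=np.load('w9.npz');R,t=d['R'],d['t'];c=cam('wrist',dict(tool_rot=R,tcp_pos=t))
print(np.array(bot.camera_model('wrist')['hand_eye']))
print(R, c[2]@R)
T=lambda uv,z:((onz(c,uv,z)-t)@R)[:,:3]*1000
for z in (.067,.083,.19): print(z,T([(323,140),(323,350)],z))
print(proj(c,np.array([[0,0,-.06],[.06,0,.06]])@R.T+t))
l=T([(322.9,86.6),(323.6,119.6)],.067);print('line',l,np.degrees(np.arctan2(*(l[0]-l[1])[[1,0]])))
f=lambda x,y:(280+(x+.5)/6-.5,80+(y+.5)/6-.5)
l=T([f(203,327),f(325,322)],.083);print('flat',l,np.degrees(np.arctan2(-(l[1]-l[0])[0],(l[1]-l[0])[1])),l.mean(0))
l=T([f(207,340),f(325,334)],.067);print('flat bottomish',l)
```

```text
[[-9.56200296e-04 -9.48480072e-01 -3.16835351e-01  8.12950709e-02]
 [ 9.99999477e-01 -7.92032588e-04 -6.46937500e-04  1.41038557e-03]
 [ 3.62663404e-04 -3.16835804e-01  9.48480333e-01 -1.71492943e-01]
 [ 0.00000000e+00  0.00000000e+00  0.00000000e+00  1.00000000e+00]]
[[ 8.73998174e-01  4.85929062e-01 -3.71340369e-04]
 [ 4.85929177e-01 -8.73998125e-01  3.34073671e-04]
 [-1.62214681e-04 -4.72424899e-04 -9.99999875e-01]] [[-9.56200296e-04  9.99999477e-01  3.62663404e-04]
 [-9.48480072e-01 -7.92032588e-04 -3.16835804e-01]
 [-3.16835351e-01 -6.46937500e-04  9.48480333e-01]]
0.067 [[ 58.48981346   1.49581544  63.69886354]
 [-72.9826518    1.40529919  63.72023307]]
0.083 [[ 60.0412699    1.49000359  47.69861263]
 [-62.48703839   1.40564522  47.71852837]]
0.19 [[ 70.41663481   1.45113685 -59.3030654 ]
 [  7.70237626   1.40795929 -59.29287182]]
[[318.47951933 372.43081382]
 [320.18754791 137.81334534]]
line [[86.24406323  1.46392687 63.69437646]
 [69.27830304  1.82419062 63.69695836]] -1.2164789746994633
flat [[62.98784174 -3.32127886 47.70040762]
 [63.39232238  6.88896475 47.69551843]] -2.268596397454503 [63.19008206  1.78384295 47.69796302]
flat bottomish [[60.49802755 -3.31472286 63.7008104 ]
 [61.02248356  7.29535331 63.69571286]]
```

Run:
```python
import cv2
im=cv2.imread('pics/w9.png');cv2.imwrite('pics/w9k.png',cv2.resize(im[255:435,270:380],(366,600),interpolation=cv2.INTER_CUBIC))
```

```text
(no output)
```

View pics/w9k.png

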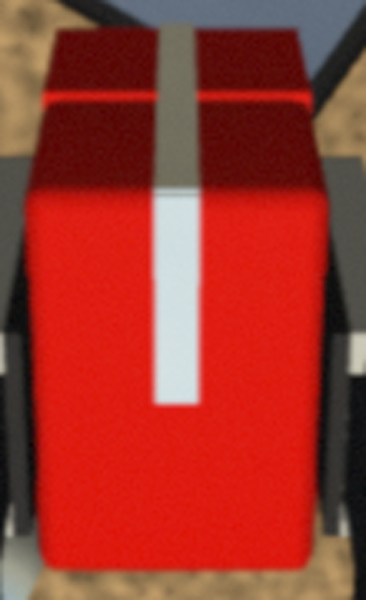

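Run:
```python
from h import *
from scipy.optimize import least_squares
d=np.load('w9.npz');R,t=d['R'],d['t'];c=cam('wrist',dict(tool_rot=R,tcp_pos=t))
o=lambda x,y:(270+(x+.5)/3.327-.5,255+(y+.5)/3.333-.5)
uv=np.array([o(26,188),o(328,188),o(41,572),o(313,572),o(56,29),o(300,29)])
def res(p,full=False,a=.022,b=.014):
    x,y,z,th=p[:4]; P=np.array([[a,-b,-.04],[a,b,-.04],[-a,-b,-.04],[-a,b,-.04],[.022,-.014,0],[.022,.014,0]])
    cs,sn=np.cos(th),np.sin(th);Q=P@np.array([[cs,-sn,0],[sn,cs,0],[0,0,1]]).T+[x,y,z]
    return (proj(c,Q@R.T+t)-uv).ravel()
for a,b in((.022,.014),(.0215,.0135),(.021,.013)):
    s=least_squares(res,[0,0,-.02,0],kwargs=dict(a=a,b=b));print(a,b,s.x[:3]*1000,np.degrees(s.x[3]),s.fun.round(1))
def dial(p): pass
m=np.array([59.64,1.74])
print(cam('wrist',dict(tool_rot=R,tcp_pos=t))[3])
# recompute the dial in this call's model
im=cv2.imread('pics/w9.png')[:,:,::-1].astype(int);roi=np.zeros((480,640),bool);roi[65:205,255:395]=1
w=((im.min(2)>150)&roi).astype(np.uint8);n,lab,stt,ce=cv2.connectedComponentsWithStats(w);k=1+stt[1:,4].argmax();w=(lab==k).astype(np.uint8)
cnt=cv2.convexHull(max(cv2.findContours(w,0,cv2.CHAIN_APPROX_NONE)[0],key=cv2.contourArea)).reshape(-1,2)
for z in (.065,.067,.069):print(cv2.fitEllipse((((onz(c,cnt,z)-t)@R)[:,:2]*1000).astype(np.float32)))
```

```text
0.022 0.014 [ -2.92863366   1.37957272 -16.08172802] 0.08872117450857829 [-0.7  0.8  0.9  0.8 -0.1 -0.4  0.2 -0.4  0.7 -0.6 -1.1 -0.5]
0.0215 0.0135 [ -1.6478415    1.37978649 -18.05199315] 0.08974558491498137 [ 0.2  1.6  0.   1.7  0.7 -0.3 -0.6 -0.3  0.2 -1.8 -0.6 -1.7]
0.021 0.013 [ -0.39429808   1.37999187 -19.97541037] 0.0908231063046343 [ 1.2  2.5 -0.9  2.5  1.5 -0.3 -1.4 -0.2 -0.3 -3.  -0.1 -2.9]
[-0.47938916  0.25835989  0.40539257]
((59.45474624633789, 1.7390146255493164), (56.06904602050781, 56.173160552978516), 143.1243438720703)
((59.6389045715332, 1.736243486404419), (55.59626388549805, 55.699501037597656), 143.12496948242188)
((59.82306671142578, 1.7334725856781006), (55.12348175048828, 55.2258415222168), 143.12408447265625)
```

```bash
python3 - <<'E'
from h import *
H=np.array([bot.camera_model('wrist')['hand_eye'] for _ in range(20)]);print(H[:,:3,3].mean(0),H[:,:3,3].std(0))
print(bot.observe()['clock'])
E
python3 - <<'E'
from h import *
H=np.array(bot.camera_model('wrist')['hand_eye']);print(H[:3,3])
d=np.load('w9.npz');R,t=d['R'],d['t']
im=cv2.imread('pics/w9.png')
def draw(c,x,y,z,a=.022,b=.014):
    P=np.array([[a,-b,-.04],[a,b,-.04],[-a,b,-.04],[-a,-b,-.04],[.022,-.014,0],[.022,.014,0]])+[x,y,z]
    return proj(c,P@R.T+t)
c=cam('wrist',dict(tool_rot=R,tcp_pos=t))
big=cv2.resize(im[255:435,270:380],(366,600),interpolation=cv2.INTER_CUBIC)
out=[]
for z in(-.0160,-.0195):
    b=big.copy()
    from scipy.optimize import least_squares
    for p in [draw(c,*v,z) for v in ([(-.0029,.00138)] if z>-.017 else [(-.0006,.00138)])]:
        q=((p-[270,255]+.5)*3.33-.5).round().astype(int)
        for i,j in((0,1),(1,2),(2,3),(3,0),(4,5),(0,4),(1,5)): cv2.line(b,q[i].tolist(),q[j].tolist(),(0,255,0),1)
    out.append(b)
cv2.imwrite('pics/k2.png',np.hstack(out))
E
```

```text
[ 0.08129507  0.00141039 -0.17149294] [2.77555756e-17 0.00000000e+00 5.55111512e-17]
12.6
[ 0.08129507  0.00141039 -0.17149294]
```

View pics/k2.png

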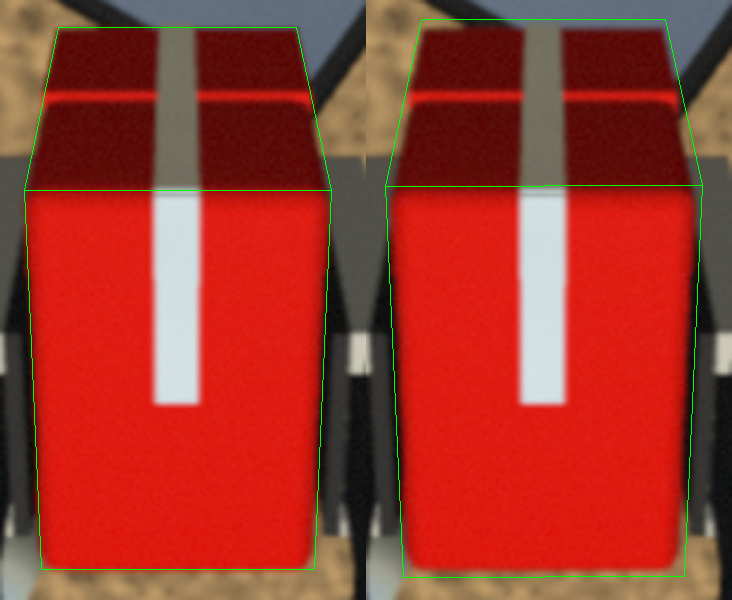

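Fitting the full knob dimensions gives a relative shift of about 62.3 mm in x and 2 mm in y after a −1.5° turn. I'll move above the shaft, then check with the fixed cameras.

```bash
python3 -m pendant '[[[-1,0,0,0,0,0,-1.5],[-1,3.2,0.1,0,0,0,0],[-1,3.0,0.1,0.7,0,0,0],[-1,0,0,1.5,0,0,0],[-1,0,0,1.5,0,0,0]]]'
python3 -m pendant '[[[-1,0,0,1,0,0,0],[-1,0,0,0.5,0,0,0],[-1,0,0,0,0,0,0],[-1,0,0,0,0,0,0],[-1,0,0,0,0,0,0]]]'
python3 - <<'E'
from h import *
st=bot.observe();print(st['tcp_pos'],st['tool_rot'][:,2],np.degrees(np.arctan2(*st['tool_rot'][[1,0],0])))
save('side','s10');save('scene','sc10');save('wrist','w10')
a=cv2.imread('pics/s10.png')[320:420,340:440];b=cv2.imread('pics/sc10.png')[205:305,125:225]
cv2.imwrite('pics/c10.png',np.hstack([cv2.resize(q,(400,400),interpolation=cv2.INTER_CUBIC) for q in(a,b)]))
E
```

```text
clock: 13.02
tcp_pos: [0.5442, -0.2462, 0.0944]
tool_rot: [[0.859, 0.511, 0.003], [0.511, -0.859, -0.001], [0.001, 0.003, -1.0]]
contact_force: [-0.0, -0.7, -0.4]
width: 0.32
clock: 13.43
tcp_pos: [0.5425, -0.2474, 0.0799]
tool_rot: [[0.86, 0.51, 0.001], [0.51, -0.86, -0.001], [0.001, 0.002, -1.0]]
contact_force: [0.9, 0.2, -0.4]
width: 0.314
[ 0.54252762 -0.24735317  0.07988304] [ 1.49543726e-03 -9.57107960e-04 -9.99998424e-01] 30.66656414796269
```

View pics/c10.png

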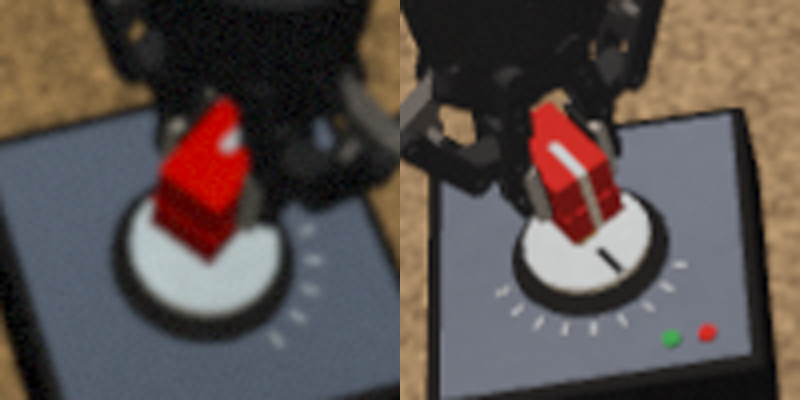

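View pics/w10.png

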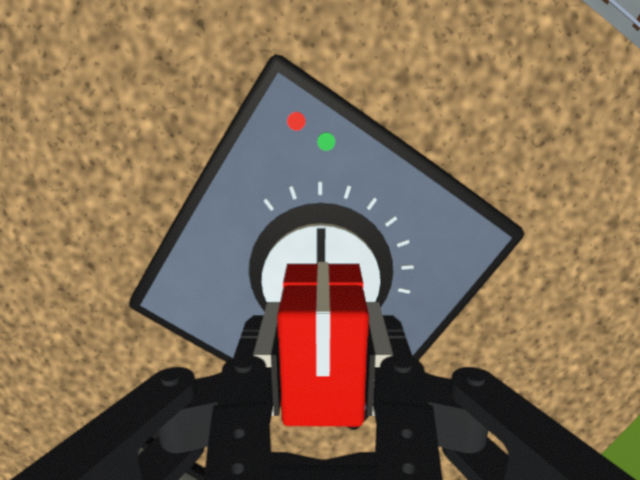

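Run:
```python
from h import *
from scipy.optimize import least_squares
st=bot.observe();c=cam('wrist',st);R=st['tool_rot'];t=st['tcp_pos']
im=cv2.imread('pics/w10.png')[:,:,::-1].astype(int)
w=(im.min(2)>140)
pts=[]
for col in range(272,376,4):
    if 315<col<328: continue
    r=np.nonzero(w[215:300,col])[0]
    if len(r): pts.append((col,215+r[0]-.5))
for row in range(250,296,4):
    r=np.nonzero(w[row,250:400])[0]+250; pts+= [(r[0]-.5,row),(r[-1]+.5,row)]
pts=np.array(pts)
for z in(.064,.0655,.067):
    q=((onz(c,pts,z)-t)@R)[:,:2]*1000
    s=least_squares(lambda p:np.hypot(*(q-p[:2]).T)-p[2],[0,0,28],loss='soft_l1');print(z,s.x,np.abs(s.fun).max())
    s=least_squares(lambda p:np.hypot(*(q-p[:2]).T)-28,[0,0],loss='soft_l1');print('  r28',s.x)
l=((onz(c,[(321.2,230),(321.6,261)],.0655)-t)@R)*1000;print(l,np.degrees(np.arctan2(*(l[0]-l[1])[[1,0]])))
```

```text
0.064 [-3.68229024  0.26033387 28.39677359] 10.033893797355312
  r28 [-3.18608466  0.24940113]
0.0655 [-3.00363386  0.26981209 28.17019829] 9.952669416780012
  r28 [-2.79040524  0.26418441]
0.067 [-2.32497773  0.27929029 27.94362305] 9.871444992546643
  r28 [-2.39582514  0.28148534]
[[22.86778     0.62393364 14.48176619]
 [ 7.70772126  0.77983572 14.46882516]] -0.5891940470401956
```

```bash
python3 -m pendant '[[[-1,0,-0.08,0,0,0,-0.5],[-1,0,0,0.5,0,0,0],[-1,0,0,0.5,0,0,0],[-1,0,0,0.4,0,0,0],[-1,0,0,0.4,0,0,0]]]'
python3 -m pendant '[[[-1,0,0,0.2,0,0,0],[-1,0,0,0.2,0,0,0],[-1,0,0,0.2,0,0,0],[-1,0,0,0.2,0,0,0],[-1,0,0,0,0,0,0]]]'
```

```text
clock: 14.0
tcp_pos: [0.5412, -0.2457, 0.06]
tool_rot: [[0.855, 0.518, -0.001], [0.518, -0.855, 0.001], [-0.0, -0.001, -1.0]]
contact_force: [0.1, -0.6, -0.6]
width: 0.317
clock: 14.42
tcp_pos: [0.5413, -0.2458, 0.0524]
tool_rot: [[0.855, 0.518, -0.001], [0.518, -0.855, 0.0], [-0.0, -0.001, -1.0]]
contact_force: [-0.2, 0.4, -0.6]
width: 0.317
```

The knob is already 11 mm onto the shaft with no force, so I'll continue down to the dial and press.

```bash
python3 -m pendant '[[[-1,0,0,0.2,0,0,0],[-1,0,0,0.2,0,0,0],[-1,0,0,0.1,0,0,0],[-1,0,0,0,0,0,0],[-1,0,0,0,0,0,0]]]'
python3 -m pendant '[[[-1,0,0,0.1,0,0,0],[-1,0,0,0.1,0,0,0],[-1,0,0,0,0,0,0],[-1,0,0,0,0,0,0],[-1,0,0,0,0,0,0]]]'
```

```text
clock: 14.83
tcp_pos: [0.5418, -0.2461, 0.0482]
tool_rot: [[0.855, 0.518, 0.0], [0.518, -0.855, -0.0], [0.0, 0.0, -1.0]]
contact_force: [-0.5, 1.4, 1.2]
width: 0.314
clock: 15.25
tcp_pos: [0.5418, -0.2461, 0.0463]
tool_rot: [[0.855, 0.518, 0.0], [0.518, -0.855, -0.0], [0.0, 0.0, -1.0]]
contact_force: [-1.4, 1.3, 6.3]
width: 0.315
```

```bash
python3 -m pendant '[[[-1,0,0,0.1,0,0,0],[-1,0,0,0.1,0,0,0],[-1,0,0,0,0,0,0],[-1,0,0,0,0,0,0],[-1,0,0,0,0,0,0]]]'
python3 -m pendant '[[[-1,0,0,0.1,0,0,0],[-1,0,0,0.05,0,0,0],[-1,0,0,0,0,0,0],[-1,0,0,0,0,0,0],[-1,0,0,0,0,0,0]]]'
python3 - <<'E'
from h import *
save('side','s11');save('scene','sc11');save('wrist','w11')
st=bot.observe();print(st['tcp_pos'],st['contact_force'],st['torque'])
a=cv2.imread('pics/s11.png')[320:420,340:440];b=cv2.imread('pics/sc11.png')[205:305,125:225]
cv2.imwrite('pics/c11.png',np.hstack([cv2.resize(q,(400,400),interpolation=cv2.INTER_CUBIC) for q in(a,b)]))
E
```

```text
clock: 15.67
tcp_pos: [0.5418, -0.2461, 0.0444]
tool_rot: [[0.855, 0.518, 0.0], [0.518, -0.855, -0.0], [0.0, 0.0, -1.0]]
contact_force: [-2.4, 0.4, 5.2]
width: 0.311
clock: 16.08
tcp_pos: [0.5418, -0.2461, 0.0431]
tool_rot: [[0.855, 0.518, 0.0], [0.518, -0.855, -0.0], [0.0, 0.0, -1.0]]
contact_force: [-0.9, 1.4, 8.1]
width: 0.318
[ 0.5418342  -0.2461053   0.04312098] [-2.27382472  0.96894344  7.22951778] [0.29075437 0.43065217 0.01269478]
```

View pics/c11.png

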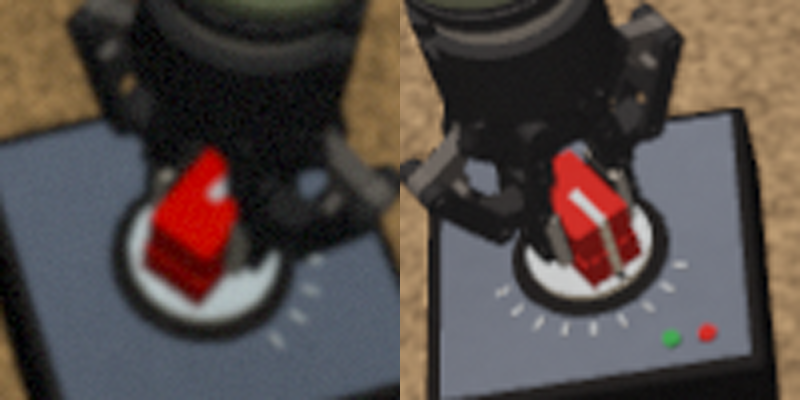

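View pics/w11.png

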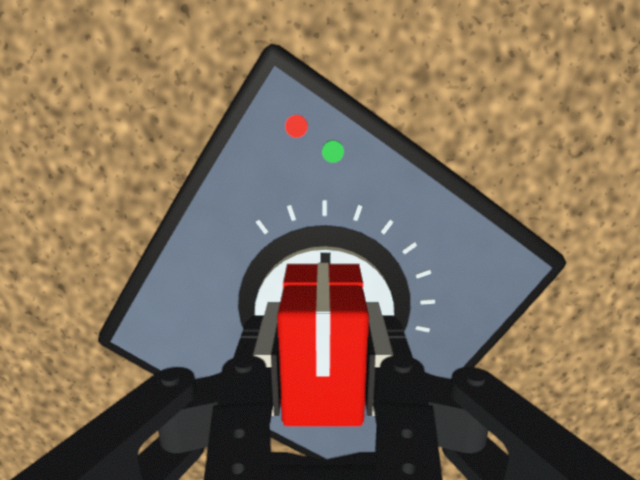

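```bash
python3 -m pendant '[[[-1,0,0,0.05,0,0,0],[-1,0,0,0.04,0,0,0],[-1,0,0,0,0,0,0],[-1,0,0,0,0,0,0],[-1,0,0,0,0,0,0]]]'
python3 - <<'E'
from h import *
for _ in range(6):
    im=bot.get_image('scene');st=bot.observe();print(st['clock'],st['tcp_pos'].round(4),st['contact_force'].round(1),st['width'])
cv2.imwrite('pics/sc12.png',im[:,:,::-1])
E
```

```text
clock: 16.65
tcp_pos: [0.5418, -0.2461, 0.0423]
tool_rot: [[0.855, 0.518, 0.0], [0.518, -0.855, -0.0], [0.0, 0.0, -1.0]]
contact_force: [-2.2, 0.8, 7.4]
width: 0.316
16.7 [ 0.5418 -0.2461  0.0423] [-2.8  2.   7.4] 0.314226263663948
16.75 [ 0.5418 -0.2461  0.0423] [-3.3  1.7  7.8] 0.3130942611915172
16.8 [ 0.5419 -0.2461  0.0423] [-2.4  1.2  7.4] 0.31094168540784256
16.85 [ 0.5418 -0.2461  0.0423] [-2.5  0.2  7. ] 0.3167770935363012
16.9 [ 0.5418 -0.2461  0.0423] [-2.8  1.6  7.3] 0.3154780840225908
16.95 [ 0.5418 -0.2461  0.0423] [-1.8  1.3  7.3] 0.31886148121470664
```

View pics/sc12.png

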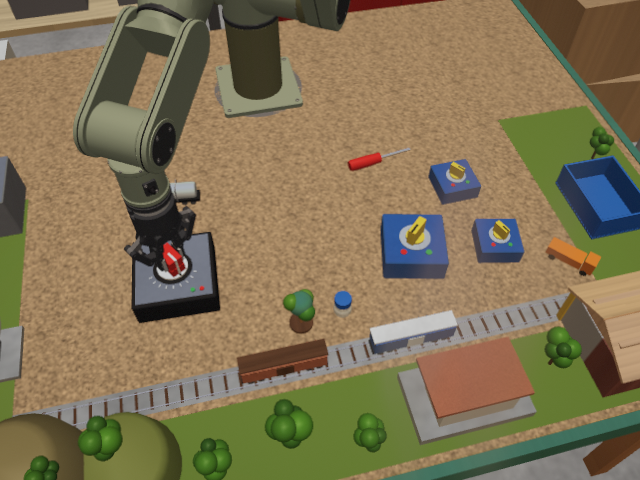

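```bash
python3 -m pendant '[[[-1,0,0,0.05,0,0,0],[-1,0,0,0.05,0,0,0],[-1,0,0,0,0,0,0],[-1,0,0,0,0,0,0],[-1,0,0,0,0,0,0]]]'
python3 - <<'E'
from h import *
F=[]
for _ in range(8):
    im=bot.get_image('wrist');st=bot.observe();F.append(st['contact_force'])
print(np.mean(F,0),st['tcp_pos']);cv2.imwrite('pics/w13.png',im[:,:,::-1])
E
```

```text
clock: 17.37
tcp_pos: [0.5418, -0.2461, 0.0421]
tool_rot: [[0.855, 0.518, 0.0], [0.518, -0.855, -0.0], [0.0, 0.0, -1.0]]
contact_force: [-3.9, 1.5, 11.6]
width: 0.318
[-3.87121455  2.20629504 11.601114  ] [ 0.54187075 -0.24610686  0.04212359]
```

View pics/w13.png

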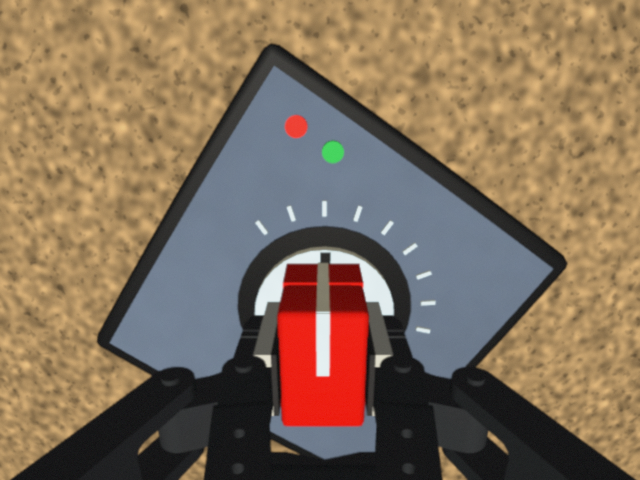

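The downward travel has stopped at z 0.0421 and the force has risen to 11.6 N, so the shaft is on its stop. The knob is still held square, with its line on the dial's line. I'll hand in.

Run:
```python
from h import *
print(bot.finish_job())
```

```text
the job is handed in; nothing more can be done
None
```

I switched the isolator off first, then pushed the knob onto the shaft. I handed in at about 18 s of the 51 s, still holding the knob and pressing it down.

- **Switch:** I turned the bar clockwise by about 68°. After I let go, both the wrist and scene pictures show it pointing at the red dot.
- **Knob:** It went onto the D-shaft without force. It met the dial at the height expected for fully home.
- **Press:** I pressed until the downward travel stopped at z 0.0421 with 11.6 N. That is above the spring's 9 N, so the shaft is on its 6 mm stop. The knob had not slipped in the fingers.
- **Alignment:** In the last wrist picture the knob's white line matches the dial's black line to about 1–2°.
- **Bystanders:** The wagons, tree, paint pot and screwdriver look unmoved in the last scene picture. I judged that by eye and did not measure it.

Three checks failed or disagreed along the way:

- **Fingertip position:** The fingertips are about 28 mm behind the reported TCP. My first close therefore missed and pressed lightly (about 5 N) on top of the switch bar. I lifted, corrected for the offset and gripped properly.
- **Wrist camera calibration:** It differed by about 2.5 mm between readings. I measured the knob relative to the shaft within single pictures to avoid that error.
- **Force readings:** They scattered by about 1 N while pressing. I relied on reaching the stop, not on a single reading.

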